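Tighten the water filter's cap screw with the click spanner

TASK

Pick up the click spanner, fit its ring fully down over the square head of the cap screw on top of the water filter, and turn it clockwise until you feel it click (the handle gives way); stop turning at once, well before the handle has run on through its give. Then take the spanner off and lay it flat on the worktop clear of the filter, without undoing the screw again or disturbing the other things.

Things in the scene. Friction and masses are not known exactly. Their poses are not given: they have to be found in the camera images.
- wrench: Click spanner: loose, 0.35 to 0.55 kg, 220 mm long, lying flat; steel ring at one end, straight black handle, round steel end knob 36 mm across. Origin on the ring hole's axis at the underside; x runs from the ring along the handle, z up. Turned clockwise with 1.1 N m about the ring (8.5 N 130 mm out) it clicks: the handle breaks over against the ring. Anticlockwise it is rigid.
- handle (a point): Point in the spanner's black grip (108 mm long, 22 wide, 20 high), on its axis, 14 mm from its middle towards the ring: 130 mm from the ring's centre, 18 mm above the spanner's underside, with 8 mm of air below the grip when it lies on the worktop; the balance point is about 45 mm nearer the ring. x along the handle away from the ring, z up. The handle turns with this point when it breaks over.
- ring (a point): Centre of the square hole (39 mm) through the spanner's ring (68 mm round, 20 mm high), half-way up; x along the handle until it clicks. Break-over: the handle's load falls by 0.05 N m per 0.01 rad from 1.1 N m, to a dead stop at 0.18 rad. Under 0.025 rad is no click, over 0.14 rad is pushed on too far. It springs back when let off.
- screw_head (a point): Cap screw on the filter: 36 mm square greased steel head, 15 mm high, top edges bevelled 3.5 mm, on a round flange whose top is 100 mm above the worktop and which turns with it. This point is on its axis 10 mm above the flange (where the ring's centre is when fully down); x, y across the flats, z up. It turns clockwise against 0.6 to 1.1 N m, rising slowly, and stays put.
- screw_dot (a point): Small dark dot on top of the screw head, 11 mm from its axis along the head's x; it shows how far the screw has turned. How far the screw must turn until the spanner clicks is not known beforehand: between 0.25 and 0.7 rad.
- filter: Water filter, fixed: steel canister with grey head, 106 mm across, base 124 mm. Origin: centre of its underside; two hose stubs along its x and -x, ends 74 mm from the axis, 55 mm up.
- tumbler: Bystander: steel tumbler, 68 mm across, 104 mm high; origin at the centre of its underside.
- salt_shaker: Bystander: salt shaker, 44 mm across, 90 mm high; origin at the centre of its underside.
- pink_mug: Bystander: mug, 82 mm across with a handle, 92 mm high; origin at the centre of its underside.

How it is judged (in metres and radians):
On the way, in this order (a step that is already met when the one before it is completed fails the run):
1. the spanner's ring is fully down over the square screw head (horizontal distance between ring and screw_head below 0.004 m and z of ring in the frame of screw_head between -0.005 and 0.005 m), for 0.2 s.
2. the spanner, on the screw, has clicked (broken over by more than 0.025 rad) after turning the screw (angle between the x axis of ring and the x axis of handle, either way round above 0.025 rad and horizontal distance between ring and screw_head below 0.006 m and distance of screw_dot from where it was at the start of the episode above 0.002 m), for 0.05 s.
At the end, for the whole second after the job is handed in: The spanner lies flat and at rest on the worktop (ring centre below 16 mm, handle centre below 24 mm, tilt under 0.08 rad), its ring more than 100 mm from the screw's axis, and the screw is still turned by at least 0.22 rad from where it began (dot moved over 2.4 mm) (height (world z) of handle below 0.024 m and height (world z) of ring below 0.016 m and angle between handle's own z axis and vertical below 0.08 rad and horizontal distance between ring and screw_head above 0.1 m and distance of screw_dot from where it was at the start of the episode above 0.0024 m and linear speed of wrench below 0.02 m/s); the robot touches nothing.
It fails at once if the spanner is pushed on after the click (break-over beyond 0.14 rad) (angle between the x axis of ring and the x axis of handle, either way round above 0.14 rad).
It fails at once if a bystander is moved by more than 20 mm (distance of any of tumbler, salt_shaker, pink_mug from where it was at the start of the episode above 0.02 m).
It also fails if it takes over 72 s, if anything falls off the work surface, if the arm or the gripper's body presses on something with over 40 N, if the wrist force passes 120 N, or if a joint passes its speed limit or range.

ROBOT

A 6-joint arm with a two-finger parallel gripper is mounted at the origin on a cart in front of the work surface, level with it; the furniture and walls round the work are solid. World frame = base frame: x ahead of the robot, y to its left, z up, the work surface at z = 0. Lengths are in mm, angles in rad, forces in N, time in s.
With the tool pointing down it reaches from about 350 to 775 mm from the base axis. Payload 7.3 kg.
Tool frame: the origin (TCP) lies on the centre line of the jaws, within the pads' length; the fingertips stand finger_overhang ahead of it and the grasp point (between the pads) lies 8 mm behind it (finger_overhang is the distance from the TCP to the fingertips, in mm); z points along the fingers, y is the line along which they close (so a half turn about z gives the same grasp; the last joint's range is limited). The gripper opens to 92 mm and grips with 3 to 60 N. Pads are 19 mm wide; open, the fingers measure 130 mm over their backs; the gripper's body (75 mm by 190 mm) begins 47 mm behind the grasp point.
Start: joints at [-1.465, 0.342, 1.524, -0, 1.275, -0.146], TCP at [130.824, -508.46, 211.141] pointing down, gripper open.
Joint ranges: [-2.53, 2.53], [-0.77, 2.02], [0.04, 2.7], [-1, 4.14], [0.28, 2.66], [-3.11, 3.11]. Speed limits (rad/s): [2.57, 2.57, 3.14, 3.14, 3.14, 3.14].

INTERFACE

Orientations are given as [roll, pitch, yaw] about the fixed x, y, z axes, in that order (R = Rz(yaw) Ry(pitch) Rx(roll)).
In Python, from plant import get_obs, capture, close_job, finger_overhang gives the robot as it stands.
- The arm moves only by the shell command python3 -m inch 'ROWS'. ROWS is JSON, one flat list of numbers, 7 for each row, row after row: the turn, a rotation vector about the tool's x, y, z scaled (see below), then the shift along the tool's x, y, z scaled (see below), then the closure, from -1 (fully open) to 1 (shut). In form: [ax, ay, az, tx, ty, tz, gripper, ax, ay, az, tx, ty, tz, gripper, ...]. A call has 1 to 10 rows; each row shifts and turns the commanded pose from where the row before left it, along the tool's axes as they then stand; what a row does not reach is not made up. The controller multiplies each number of a shift by 0.8 m and each number of a turn by 1.5 rad. A row lasts 1/12 s, in which the tool goes at most 41.7 mm and 7.16 degrees, less where a joint would pass 70% of its speed; a pose out of reach is approached as far as the arm can. A call with a number of a shift or a turn outside -1 to 1 is refused whole. A call with a gripper value outside its range is refused whole. The fingers move at their own pace and stop on an object; the grip force is fixed at half the most. Time passes only in rows, so rows that do not move let the fingers close. It gives the time, the measured TCP pose, the force, the opening and the grip force at its end, in the units of the state.
- get_obs(): the state, without advancing time (a new reading comes with each control period).
- capture(name): name is "side" or "top" or "wrist"; returns a dict with "image" (420x560x3 uint8, red, green, blue), "mtx" (3x3 intrinsics, pixels), "distortion" ([k1, k2, p1, p2, k3] as OpenCV has them; the pictures are not rectified), "pose" (4x4, takes a point from camera to world coordinates). Camera axes: x right, y up, looking along -z (the intrinsics and any distortion apply to the point x, -y, -z); pixel columns grow to the right and rows downward; lengths in mm; the calibration is good to about 2 mm. A picture is of the moment at which its call begins. There is no depth.
- close_job(): hands the job in; it is judged then, once.
The state is a dict: "time": time; "joint_positions": joint angles; "dq": joint speeds; "tau": joint torques, N m; "tool_pos": TCP position; "tcp_rot": TCP orientation; "contact_force": force on the tool from outside, world axes, zero at the start; "moment": the same for the moment, N m; "grip_width": finger opening in mm; "finger_force": force on a finger pad.
Only numpy, scipy, OpenCV 4.12 (cv2) and the standard library are available. Lean on these libraries where they do the work, as an engineer would, in place of code of your own. Each camera call takes 0.05 s, during which the arm holds its last target. There are 200 camera calls.

## Working session

There is one attempt and no reset: what is moved stays moved. The work goes in short steps, Python scripts to look and compute and a shell command to move; the robot and the scene stay as the last step left them, time stands still between calls to the robot, and variables do not carry over. Pictures are saved under pics/ and viewed, at most 10 in all, crops included, and the job is handed in when it is done.

```bash
ls; mkdir -p pics; python3 - <<'E'
from plant import *
import cv2,json
o=get_obs();print(o,finger_overhang)
for n in("top","side"):
    c=capture(n);cv2.imwrite(f"pics/{n}0.png",c["image"][:,:,::-1]);print(n,c["mtx"],c["distortion"],c["pose"])
E
```

```text
pics
{'time': 0.0, 'joint_positions': array([-1.46500209e+00,  3.42710896e-01,  1.52502847e+00, -1.45717018e-05,
        1.27537928e+00, -1.45982086e-01]), 'dq': array([ 4.45573366e-05, -1.51655276e-04, -1.22657477e-03, -8.69053395e-04,
        7.08308134e-04,  9.80250398e-04]), 'tau': array([-1.29796455e-03, -4.31247103e+01, -2.44223410e+01,  7.15252245e-02,
        5.58954547e-02, -1.22830161e-04]), 'tool_pos': array([ 130.77055007, -508.00747801,  210.44711831]), 'tcp_rot': array([-3.14008087e+00, -2.08191241e-04,  2.51780418e-01]), 'contact_force': array([ 0.45916474, -0.24199105, -0.71465943]), 'moment': array([0.0188847 , 0.01489606, 0.02369192]), 'finger_force': 0.0, 'grip_width': 91.53512351403107} 11.0
top [[418.51161048   0.         279.92179165]
 [  0.         418.51161048 212.02702554]
 [  0.           0.           1.        ]] [-0.1057983  0.         0.         0.         0.       ] [[ 1.07618174e-02  9.85157483e-01 -1.71315256e-01  3.95760293e+02]
 [-9.99913693e-01  9.31122299e-03 -9.26868733e-03  1.01440487e+02]
 [-7.53596213e-03  1.71400218e-01  9.85172662e-01  9.47258203e+02]
 [ 0.00000000e+00  0.00000000e+00  0.00000000e+00  1.00000000e+00]]
side [[447.06585582   0.         277.32554207]
 [  0.         447.06585582 210.60645236]
 [  0.           0.           1.        ]] [-0.05032023  0.          0.          0.          0.        ] [[-9.99602671e-01 -1.83634650e-02  2.13841801e-02  5.64586827e+02]
 [ 2.69288304e-02 -3.98042989e-01  9.16971438e-01  9.70835320e+02]
 [-8.32694994e-03  9.17182949e-01  3.98379341e-01  4.61194281e+02]
 [ 0.00000000e+00  0.00000000e+00  0.00000000e+00  1.00000000e+00]]
```

View pics/top0.png

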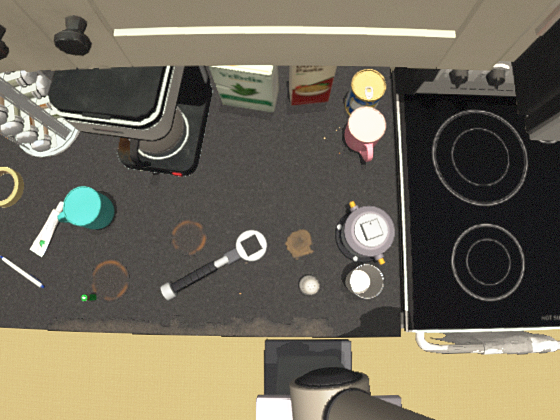

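View pics/side0.png

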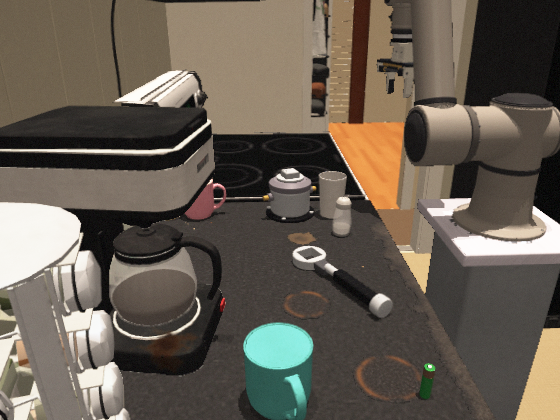

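The top view shows the spanner ring at about (251,246), its knob at (168,291), the screw head at (371,230), the tumbler at (365,281), the shaker at (310,285) and the pink mug at (366,130). I'll enlarge the ring and the screw head.

```bash
cat > h.py <<'E'
import numpy as np,cv2
from plant import *
def px2w(c,uv,z):
    p=cv2.undistortPoints(np.array(uv,float).reshape(-1,1,2),c["mtx"],np.array(c["distortion"])).reshape(-1,2)
    P=np.array(c["pose"]);d=np.c_[p[:,0],-p[:,1],-np.ones(len(p))]@P[:3,:3].T
    t=P[:3,3]
    return t+d*((z-t[2])/d[:,2])[:,None]
def w2px(c,X):
    P=np.array(c["pose"]);q=(np.array(X,float).reshape(-1,3)-P[:3,3])@P[:3,:3]*[1,-1,-1]
    return cv2.projectPoints(q,np.zeros(3),np.zeros(3),c["mtx"],np.array(c["distortion"]))[0].reshape(-1,2)
def crop(c,u0,v0,w,h,s,f):
    cv2.imwrite(f,cv2.resize(c["image"][v0:v0+h,u0:u0+w,::-1],None,fx=s,fy=s,interpolation=cv2.INTER_CUBIC))
E
python3 - <<'E'
from h import *
c=capture("top")
a=cv2.resize(c["image"][215:305,155:275,::-1],None,fx=5,fy=5,interpolation=cv2.INTER_CUBIC) #600x450
b=cv2.resize(c["image"][205:255,345:397,::-1],None,fx=9,fy=9,interpolation=cv2.INTER_CUBIC)[:, :]
a=cv2.resize(a,None,fx=.66,fy=.66)
o=np.zeros((460,800,3),np.uint8);o[:a.shape[0],:a.shape[1]]=a;b=cv2.resize(b,(400,385));o[:385,400:800]=b
cv2.imwrite("pics/z1.png",o)
for n,uv,z in[("ring",(251,246),20),("knob",(168,291),18),("screw",(371,230),115),("tumbler",(365,277),104),("shaker",(309,283),90),("mug",(366,125),92)]:print(n,px2w(c,uv,z).round(1))
E
```

```text
ring [[479.8 173.6  20. ]]
knob [[377.8 355.8  18. ]]
screw [[505.5 -74.3 115. ]]
tumbler [[412.  -62.4 104. ]]
shaker [[399.5  49.   90. ]]
mug [[737.9 -75.2  92. ]]
```

View pics/z1.png

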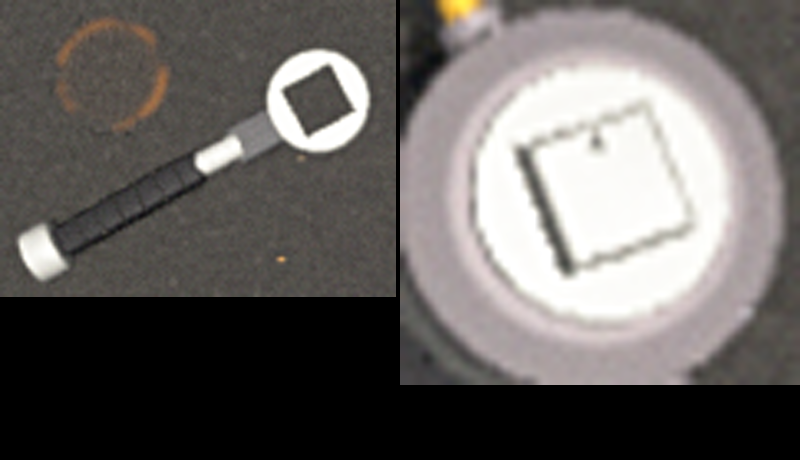

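The enlargement shows the ring hole centred at about (251.4,245.6) in full-image pixels, with its flats in line with the handle. The screw head is centred near (372,229.5), turned about 20°, and its dot is on the far side. I'll hover near the screw for a wrist view.

```bash
python3 -m inch '[0,0,0,0.0348,-0.0284,-0.01,-1,0,0,0,0.0348,-0.0284,-0.01,-1,0,0,0,0.0348,-0.0284,-0.01,-1,0,0,0,0.0348,-0.0284,-0.01,-1,0,0,0,0.0348,-0.0284,-0.01,-1,0,0,0,0.0348,-0.0284,-0.01,-1,0,0,0,0.0348,-0.0284,-0.01,-1,0,0,0,0.0348,-0.0284,-0.01,-1]'; python3 -m inch '[0,0,0,0.0348,-0.0284,-0.01,-1,0,0,0,0.0348,-0.0284,-0.01,-1,0,0,0,0.0348,-0.0284,-0.01,-1,0,0,0,0.0348,-0.0284,-0.01,-1,0,0,0,0.0348,-0.0284,-0.01,-1,0,0,0,0.0348,-0.0284,-0.01,-1,0,0,0,0.0348,-0.0284,-0.01,-1,0,0,0,0,0,0,-1,0,0,0,0,0,0,-1]'
python3 - <<'E'
from h import *
c=capture("wrist");cv2.imwrite("pics/w1.png",c["image"][:,:,::-1]);print(c["pose"],w2px(c,[[505,-74,111],[480,174,20]]),c["mtx"][0])
E
```

```text
time: 0.82
tool_pos: [301.8, -275.3, 275.4]
tcp_rot: [-3.142, 0.0, 0.251]
contact_force: [1.2, -0.2, -0.1]
grip_width: 91.6
finger_force: 0.0
time: 1.57
tool_pos: [451.0, -72.9, 331.0]
tcp_rot: [3.142, 0.0, 0.256]
contact_force: [-0.6, -0.8, -0.2]
grip_width: 91.6
finger_force: 0.0
[[ 2.52906796e-01  9.34690367e-01  2.49784046e-01  5.17632723e+02]
 [-9.67490423e-01  2.44508493e-01  6.46365137e-02 -5.42269313e+01]
 [-6.59193832e-04 -2.58010686e-01  9.66141838e-01  5.06045816e+02]
 [ 0.00000000e+00  0.00000000e+00  0.00000000e+00  1.00000000e+00]] [[293.37404179 129.05559187]
 [102.6940483   95.68016161]] [354.18106785   0.         278.51308596]
```

View pics/w1.png

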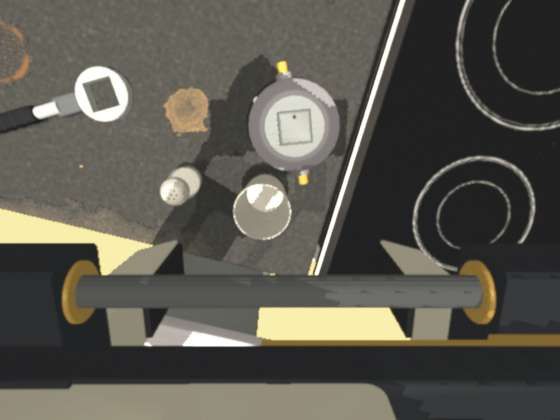

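The wrist view shows the screw head at (295,127) with its dot at (294,116), and the ring hole at (102,94). I'll fit both squares numerically.

```bash
python3 - <<'E'
from h import *
from scipy.ndimage import label
cw,ct=capture("wrist"),capture("top")
def square(c,uv,r,z,rel,n):
    S=8;g=cv2.cvtColor(c["image"],cv2.COLOR_RGB2GRAY)
    u,v=int(uv[0]),int(uv[1]);k=cv2.resize(g[v-r:v+r+1,u-r:u+r+1],None,fx=S,fy=S,interpolation=cv2.INTER_CUBIC)
    w=np.median(k[k>120]) ;m=k<w*rel
    L,_=label(m);best=None
    cen=np.array(k.shape)/2
    y,x=np.nonzero(m); sel=np.hypot(x-cen[1],y-cen[0])<r*S*.98
    p=np.c_[x,y][sel].astype(np.float32)
    (cx,cy),wh,a=cv2.minAreaRect(p)
    box=cv2.boxPoints(((cx,cy),wh,a));full=(box+.5)/S-.5+[u-r,v-r]
    W=px2w(c,full,z)[:,:2];e=W-np.roll(W,1,0)
    print(n,"thr",w*rel,"cen",W.mean(0).round(1),"sides",np.hypot(*e.T).round(1),"yaw90",(np.degrees(np.arctan2(e[:,1],e[:,0]))%90).round(1))
for rel in(.6,.7,.8):
    square(cw,(102.5,94),18,20,rel,"ring wrist")
    square(ct,(251.4,245.6),12,20,rel,"ring top")
    square(cw,(295,127),25,111,rel+.1,"screw wrist")
    square(ct,(371.7,229.5),13,111,rel+.1,"screw top")
print("dot",px2w(cw,(294.3,116.3),115))
print("knob top",px2w(ct,(168,290.8),18),"gripmid",px2w(ct,[(155+61/3.3,215+240/3.3),(155+199/3.3,215+166/3.3)],26))
for c,a,b,f in((cw,(270,102),(80,70),"zw"),(ct,(347,205),(227,221),"zt")):
    im=[cv2.resize(c["image"][q[1]:q[1]+50,q[0]:q[0]+50,::-1],(395,395),interpolation=cv2.INTER_CUBIC) for q in(a,b)]
    cv2.imwrite(f"pics/{f}.png",np.hstack(im))
E
```

```text
ring wrist thr 153.0 cen [481.  176.6] sides [37.7 36.1 37.4 36.9] yaw90 [28.4 33.1 29.5 33.5]
ring top thr 152.4 cen [482.2 173.7] sides [37.  37.4 37.1 37.1] yaw90 [30.1 29.7 29.7 29.6]
screw wrist thr 151.2 cen [504.1 -60.9] sides [17.3 34.3 17.  34.4] yaw90 [78.1 76.9 78.7 77.5]
screw top thr 114.8 cen [501.8 -75.4] sides [39.  51.8 39.1 51.4] yaw90 [ 0.5  2.1 90.   2. ]
ring wrist thr 178.5 cen [480.9 176.6] sides [38.4 36.9 38.1 37.7] yaw90 [28.3 33.1 29.5 33.5]
ring top thr 177.79999999999998 cen [482.2 173.8] sides [37.8 38.1 37.9 37.9] yaw90 [29.9 29.5 29.5 29.4]
screw wrist thr 172.79999999999998 cen [507.2 -74.5] sides [36.3 36.7 36.3 37.6] yaw90 [20.4 20.1 21.9 20.3]
screw top thr 131.2 cen [504.3 -76.5] sides [43.3 52.3 43.6 51.9] yaw90 [18.9 20.2 18.4 19.9]
ring wrist thr 204.0 cen [480.9 176.6] sides [39.1 37.7 38.8 38.5] yaw90 [28.3 33.1 29.5 33.4]
ring top thr 203.20000000000002 cen [482.3 173.8] sides [38.7 39.1 38.8 38.8] yaw90 [30.  29.7 29.7 29.5]
screw wrist thr 194.4 cen [507.2 -74.5] sides [37.9 37.8 37.8 38.8] yaw90 [20.3 20.  21.8 20.2]
screw top thr 147.6 cen [504.9 -76.3] sides [44.5 52.4 44.8 52. ] yaw90 [19.2 20.5 18.7 20.2]
dot [[517.34673658 -72.39895655 115.        ]]
knob top [[378.19816502 355.79381845  18.        ]] gripmid [[385.28051398 341.67984175  26.        ]
 [435.78154279 250.84033555  26.        ]]
```

View pics/zw.png

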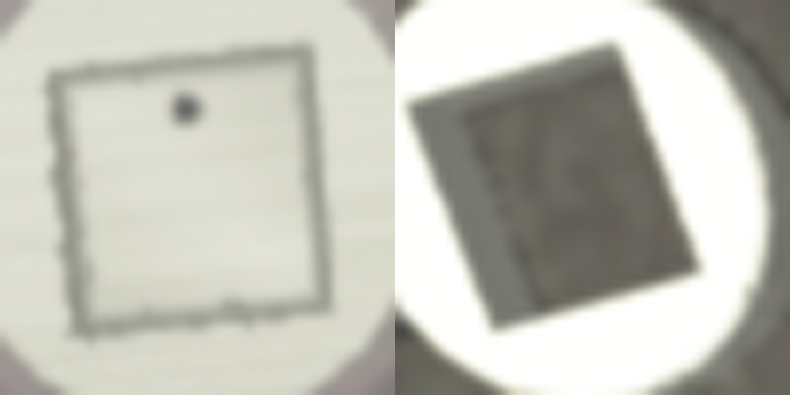

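```bash
python3 -m inch '[0,0,0,0.009,-0.0466,0,-1,0,0,0,0.009,-0.0466,0,-1,0,0,0,0.009,-0.0466,0,-1,0,0,0,0.009,-0.0466,0,-1,0,0,0,0.009,-0.0466,0,-1,0,0,0,0.009,-0.0466,0,-1,0,0,0,0.009,-0.0466,0,-1,0,0,0,0.009,-0.0466,0,-1,0,0,0,0.009,-0.0466,0,-1]'; python3 -m inch '[0,0,-0.0815,0,0,0.018,-1,0,0,-0.0815,0,0,0.018,-1,0,0,-0.0815,0,0,0.018,-1,0,0,-0.0815,0,0,0.018,-1,0,0,-0.0815,0,0,0.018,-1,0,0,-0.0815,0,0,0.018,-1,0,0,-0.0815,0,0,0.018,-1,0,0,-0.0815,0,0,0.018,-1]'; python3 -m inch '[0,0,-0.0815,0,0,0.018,-1,0,0,-0.0815,0,0,0.018,-1,0,0,-0.0815,0,0,0.018,-1,0,0,-0.0815,0,0,0.018,-1,0,0,-0.0815,0,0,0.018,-1,0,0,-0.0815,0,0,0.018,-1,0,0,-0.0815,0,0,0.018,-1,0,0,0,0,0,0,-1,0,0,0,0,0,0,-1]'
python3 - <<'E'
from h import *
o=get_obs();print(o["joint_positions"].round(2))
c=capture("wrist");cv2.imwrite("pics/w2.png",c["image"][:,:,::-1])
print(w2px(c,[[482,174.5,20],[428.7,268.4,28]]))
E
```

```text
time: 2.47
tool_pos: [429.4, 267.0, 331.0]
tcp_rot: [3.141, 0.0, 0.249]
contact_force: [0.8, 0.4, 0.5]
grip_width: 91.5
finger_force: 0.0
time: 3.13
tool_pos: [429.8, 265.1, 215.0]
tcp_rot: [-3.141, 0.001, 1.233]
contact_force: [0.0, -0.3, -0.1]
grip_width: 92.1
finger_force: 0.0
time: 3.88
tool_pos: [429.5, 265.4, 114.7]
tcp_rot: [-3.14, -0.0, 2.08]
contact_force: [0.1, 0.6, 0.5]
grip_width: 91.9
finger_force: 0.0
[ 0.4   0.41  1.72 -0.    1.02 -0.11]
[[280.09471412 323.1874387 ]
 [279.25649604 204.27128536]]
```

View pics/w2.png

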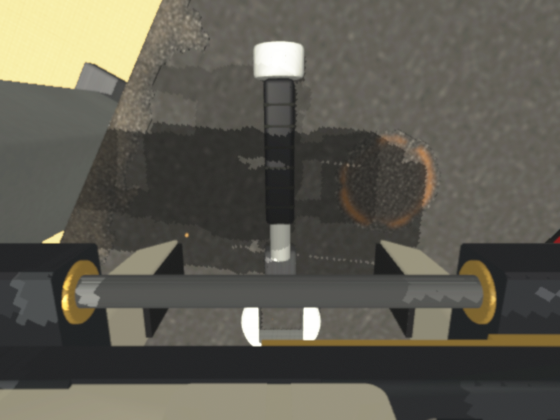

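The handle is aligned with the jaws: knob at (278,60), neck at (280,240), ring just below at about (281,323). I'll go down and grip.

```bash
python3 -m inch '[0,0,0,0,0,0.0156,-1,0,0,0,0,0,0.0156,-1,0,0,0,0,0,0.0156,-1,0,0,0,0,0,0.0156,-1,0,0,0,0,0,0.0156,-1,0,0,0,0,0,0.0156,-1,0,0,0,0,0,0.0156,-1,0,0,0,0,0,0.0156,-1,0,0,0,0,0,0,-1]'; python3 -m inch '[0,0,0,0,0,0,1,0,0,0,0,0,0,1,0,0,0,0,0,0,1,0,0,0,0,0,0,1,0,0,0,0,0,0,1,0,0,0,0,0,0,1,0,0,0,0,0,0,1,0,0,0,0,0,0,1,0,0,0,0,0,0,1,0,0,0,0,0,0,1]'
```

```text
time: 4.68
tool_pos: [429.2, 266.1, 14.4]
tcp_rot: [-3.14, -0.0, 2.082]
contact_force: [-0.4, 0.3, -0.6]
grip_width: 92.0
finger_force: 0.0
time: 5.52
tool_pos: [429.5, 266.7, 15.2]
tcp_rot: [-3.141, 0.0, 2.086]
contact_force: [0.8, 0.1, -0.1]
grip_width: 29.8
finger_force: 0.0
```

```bash
python3 -m inch '[0,0,0,0,0,0,1,0,0,0,0,0,0,1,0,0,0,0,0,0,1,0,0,0,0,0,0,1,0,0,0,0,0,-0.01,1,0,0,0,0,0,-0.02,1,0,0,0,0,0,-0.03,1,0,0,0,0,0,-0.03,1]'; python3 -m inch '[0,0,0,0,0,-0.03,1,0,0,0,0,0,-0.03,1,0,0,0,0,0,-0.02,1,0,0,0,0,0,-0.01,1,0,0,0,0,0,0,1,0,0,0,0,0,0,1,0,0,0,0,0,0,1]'
python3 - <<'E'
from h import *
o=get_obs();print(o["tool_pos"],o["tcp_rot"],o["contact_force"],o["moment"])
c=capture("side");g=capture("wrist")
cv2.imwrite("pics/s3.png",np.hstack([cv2.resize(c["image"][100:350,230:480,::-1],(400,400)),cv2.resize(g["image"][:,80:500,::-1],(400,400))]))
E
```

```text
time: 6.18
tool_pos: [429.1, 266.5, 88.2]
tcp_rot: [-3.14, -0.0, 2.086]
contact_force: [0.3, 0.5, -0.1]
grip_width: 0.8
finger_force: 0.0
time: 6.77
tool_pos: [428.8, 266.4, 158.1]
tcp_rot: [-3.139, -0.0, 2.086]
contact_force: [-0.0, -0.7, -0.2]
grip_width: 0.2
finger_force: 0.0
[428.78541702 266.37022182 158.07632664] [-3.13929995e+00 -1.14982734e-04  2.08555599e+00] [-0.01649094 -0.70418076 -0.2142166 ] [ 0.0476765  -0.11898453  0.02068626]
```

View pics/s3.png

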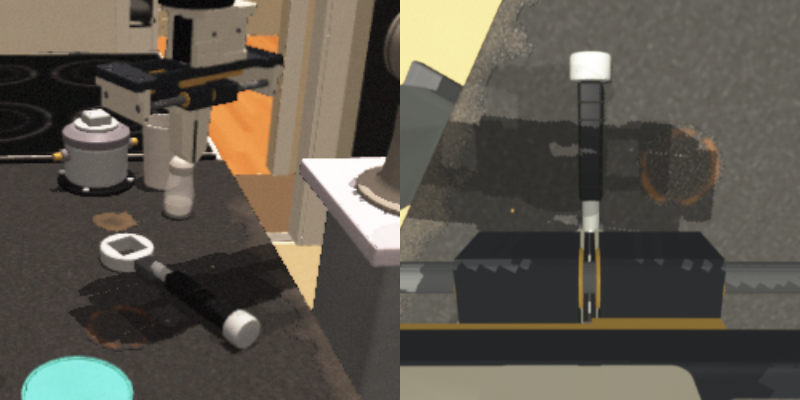

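The jaws closed on nothing. The spanner still lies where it was, with the shut fingers above it. I'll check where the fingertips really are against the reported TCP.

```bash
python3 - <<'E'
from h import *
o=get_obs();t=o["tool_pos"]
for n in("side","wrist","top"):
    c=capture(n);print(n,c["pose"][:3,3],[w2px(c,t+[0,0,dz]).round()[0].tolist() for dz in(-11,0,8,55)])
c=capture("side");cv2.imwrite("pics/s4.png",cv2.resize(c["image"][60:260,230:430,::-1],(600,600),interpolation=cv2.INTER_CUBIC))
E
```

```text
side [564.58682683 970.8353195  461.19428138] [[346.0, 214.0], [347.0, 208.0], [347.0, 204.0], [348.0, 178.0]]
wrist [395.15265082 327.88596129 333.23448966] [[278.0, 243.0], [278.0, 250.0], [277.0, 256.0], [277.0, 305.0]]
top [395.76029344 101.4404872  947.25820319] [[197.0, 266.0], [196.0, 266.0], [195.0, 265.0], [189.0, 264.0]]
```

View pics/s4.png

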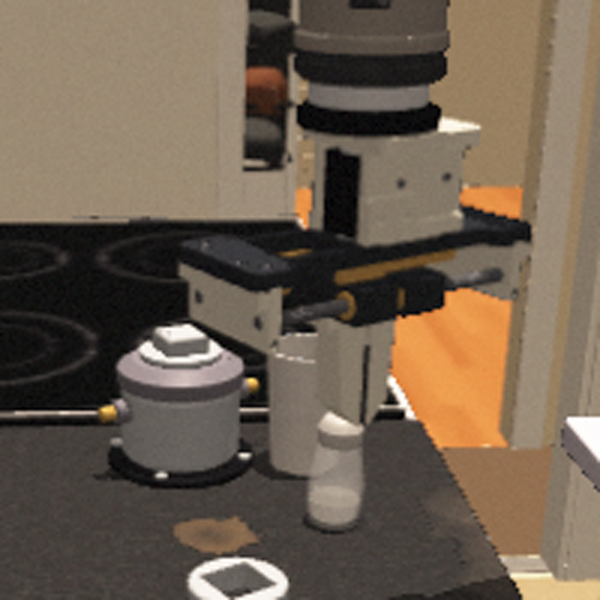

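The fingertips show at about (348,202) in the side image, where the reported pose puts them at (346,214), so they really are some 20 mm higher. I'll confirm by touching the worktop beside the handle with the shut fingers.

```bash
python3 -m inch '[0,0,0,0,0.0315,0,1,0,0,0,0,0.0315,0,1,0,0,0,0,0,0.028,1,0,0,0,0,0,0.028,1,0,0,0,0,0,0.028,1,0,0,0,0,0,0.028,1,0,0,0,0,0,0.028,1,0,0,0,0,0,0.028,1,0,0,0,0,0,0,1,0,0,0,0,0,0,1]' | tail -5
for i in 1; do :; done
python3 -m inch '[0,0,0,0,0,0.005,1,0,0,0,0,0,0.005,1,0,0,0,0,0,0,1]'
python3 - <<'E'
from h import *
t=get_obs()["tool_pos"];c=capture("side")
print(t,"tips proj",w2px(c,t-[0,0,11]),"ring/knob",w2px(c,[[482,174.5,20],[378,355.8,18]]))
cv2.imwrite("pics/s5.png",cv2.resize(c["image"][170:330,250:450,::-1],(750,600),interpolation=cv2.INTER_CUBIC))
E
```

```text
tool_pos: [472.7, 291.2, 24.0]
tcp_rot: [-3.139, -0.0, 2.086]
contact_force: [0.7, 0.4, 0.1]
grip_width: 0.5
finger_force: 0.0
time: 8.15
tool_pos: [473.7, 291.6, 17.3]
tcp_rot: [3.141, 0.0, 2.086]
contact_force: [-0.7, -0.1, -0.2]
grip_width: 0.0
finger_force: 0.0
[473.68942117 291.63509767  17.27528746] tips proj [[319.5925911  290.99199202]] ring/knob [[309.2088278  253.01202493]
 [381.07030607 305.15762892]]
```

View pics/s5.png

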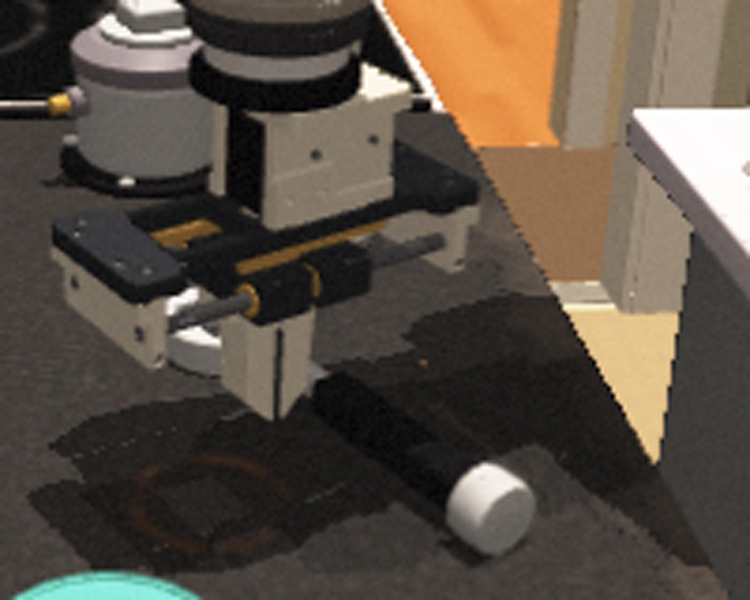

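```bash
python3 -m inch '[0,0,0,0,0,0.005,1,0,0,0,0,0,0.005,1,0,0,0,0,0,0,1]' | egrep 'pos|force'
python3 -m inch '[0,0,0,0,0,0.003,1,0,0,0,0,0,0,1]'| egrep 'pos|force'
```

```text
tool_pos: [473.0, 291.3, 8.3]
contact_force: [0.5, -0.3, -0.5]
finger_force: 0.0
tool_pos: [473.2, 291.4, 6.0]
contact_force: [0.1, 0.1, -0.4]
finger_force: 0.0
```

```bash
for s in 1; do python3 -m inch '[0,0,0,0,0,0.004,1,0,0,0,0,0,0,1]' | egrep 'pos|contact'
python3 -m inch '[0,0,0,0,0,0.003,1,0,0,0,0,0,0,1]'| egrep 'pos|contact'; done
```

```text
tool_pos: [473.2, 291.4, 2.8]
contact_force: [-2.1, -0.1, -0.8]
tool_pos: [473.2, 291.4, 0.5]
contact_force: [-0.2, -0.1, -0.4]
```

```bash
python3 -m inch '[0,0,0,0,0,0.003,1,0,0,0,0,0,0,1]'| egrep 'pos|contact'
```

```text
tool_pos: [473.2, 291.4, -1.9]
contact_force: [0.3, -0.7, -0.2]
```

```bash
python3 -m inch '[0,0,0,0,0,0.003,1,0,0,0,0,0,0,1]'| egrep 'pos|contact'
python3 -m inch '[0,0,0,0,0,0.002,1,0,0,0,0,0,0,1]'| egrep 'pos|contact'
```

```text
tool_pos: [473.2, 291.4, -4.3]
contact_force: [-0.3, -0.2, -0.6]
tool_pos: [473.3, 291.4, -5.8]
contact_force: [0.1, -0.3, 0.6]
```

```bash
python3 -m inch '[0,0,0,0,0,0.002,1,0,0,0,0,0,0,1]'| egrep 'pos|contact'
```

```text
tool_pos: [473.3, 291.5, -7.4]
contact_force: [0.3, -0.8, 0.1]
```

```bash
python3 -m inch '[0,0,0,0,0,0.002,1,0,0,0,0,0,0,1]'| egrep 'pos|contact'
```

```text
tool_pos: [473.2, 291.5, -9.0]
contact_force: [0.8, -0.3, 0.6]
```

```bash
python3 -m inch '[0,0,0,0,0,0.002,1,0,0,0,0,0,0,1]'| egrep 'pos|contact'
```

```text
tool_pos: [473.3, 291.5, -10.6]
contact_force: [-0.2, -0.0, 0.1]
```

```bash
python3 -m inch '[0,0,0,0,0,0.002,1,0,0,0,0,0,0,1]'| egrep 'pos|contact'
```

```text
tool_pos: [473.3, 291.5, -12.2]
contact_force: [0.4, 0.6, 0.3]
```

```bash
python3 -m inch '[0,0,0,0,0,0.002,1,0,0,0,0,0,0,1]'| egrep 'pos|contact'
python3 - <<'E'
from h import *
c=capture("side")
cv2.imwrite("pics/s6.png",cv2.resize(c["image"][210:330,270:430,::-1],(800,600),interpolation=cv2.INTER_CUBIC))
print(w2px(c,[[473.2,291.5,0],[473.2,291.5,20]]))
E
```

```text
tool_pos: [473.2, 291.5, -13.8]
contact_force: [0.0, 0.2, 0.7]
[[319.74642674 293.86076514]
 [320.09147177 284.49624353]]
```

View pics/s6.png

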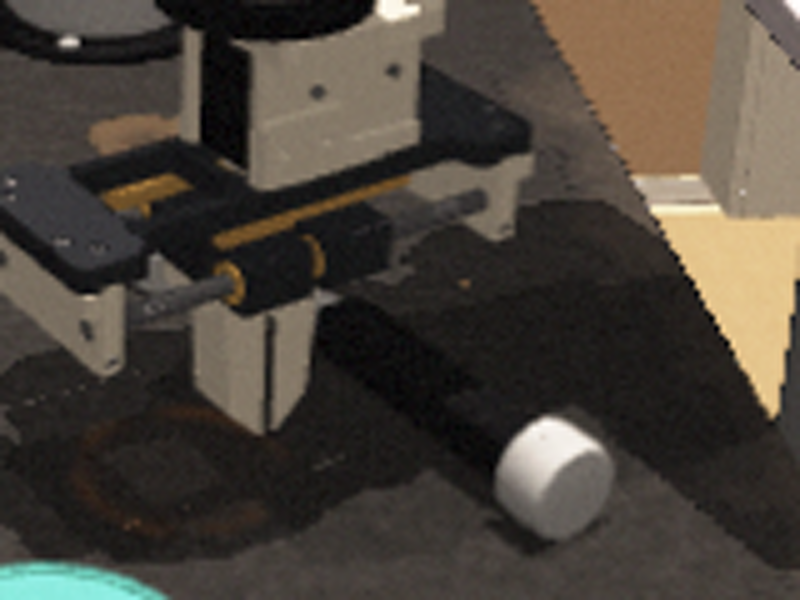

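The fingertip is now at about (323.6,296), close to the worktop. I'll go down in small steps until it touches.

```bash
python3 -m inch '[0,0,0,0,0,0.0015,1,0,0,0,0,0,0,1]'| egrep 'pos|contact'
```

```text
tool_pos: [473.3, 291.5, -14.9]
contact_force: [0.6, 0.3, -0.1]
```

```bash
python3 -m inch '[0,0,0,0,0,0.0015,1,0,0,0,0,0,0,1]'| egrep 'pos|contact'
```

```text
tool_pos: [473.4, 291.6, -15.3]
contact_force: [-2.3, -0.9, 6.1]
```

```bash
python3 -m inch '[0,0,0,0,0,0.0015,1,0,0,0,0,0,0,1]'| egrep 'pos|contact'
```

```text
tool_pos: [473.5, 291.6, -15.4]
contact_force: [-6.0, -2.6, 15.9]
```

The tips touch the worktop at a reported z of −15. So they sit 26 mm higher than the given TCP and overhang say, and the grasp needs a reported z of about −12. I'll lift off, open and move back over the handle.

```bash
python3 -m inch '[0,0,0,0,0,-0.02,-1,0,0,0,0,0,-0.02,-1,0,0,0,0,0,-0.02,-1,0,0,0,0,0,-0.02,-1,0,0,0,0,-0.0212,0,-1,0,0,0,0,-0.0212,0,-1,0,0,0,0,-0.0212,0,-1,0,0,0,0,0,0,-1,0,0,0,0,0,0,-1,0,0,0,0,0,0,-1]'; python3 -m inch '[0,0,0,0,0,0,-1,0,0,0,0,0,0,-1,0,0,0,0,0,0,-1,0,0,0,0,0,0,-1,0,0,0,0,0,0,-1]'
```

```text
time: 11.67
tool_pos: [430.2, 266.9, 47.1]
tcp_rot: [3.14, 0.0, 2.085]
contact_force: [-0.1, 0.3, 0.1]
grip_width: 62.7
finger_force: 0.0
time: 12.08
tool_pos: [429.2, 266.5, 46.7]
tcp_rot: [-3.141, 0.0, 2.086]
contact_force: [-0.1, -0.2, -0.1]
grip_width: 91.0
finger_force: 0.0
```

```bash
python3 -m inch '[0,0,0,0,0,0.0091,-1,0,0,0,0,0,0.0091,-1,0,0,0,0,0,0.0091,-1,0,0,0,0,0,0.0091,-1,0,0,0,0,0,0.0091,-1,0,0,0,0,0,0.0091,-1,0,0,0,0,0,0.0091,-1,0,0,0,0,0,0.0091,-1,0,0,0,0,0,0,-1,0,0,0,0,0,0,1]'; python3 -m inch '[0,0,0,0,0,0,1,0,0,0,0,0,0,1,0,0,0,0,0,0,1,0,0,0,0,0,0,1,0,0,0,0,0,0,1,0,0,0,0,0,0,1,0,0,0,0,0,0,1,0,0,0,0,0,0,1,0,0,0,0,0,0,1,0,0,0,0,0,0,1]';python3 -m inch '[0,0,0,0,0,0,1,0,0,0,0,0,0,1,0,0,0,0,0,0,1,0,0,0,0,0,0,1]'
```

```text
time: 12.92
tool_pos: [428.8, 266.3, -11.9]
tcp_rot: [-3.141, -0.0, 2.086]
contact_force: [0.1, 0.1, -0.4]
grip_width: 88.6
finger_force: 0.0
time: 13.75
tool_pos: [429.1, 266.5, -11.4]
tcp_rot: [-3.141, 0.0, 2.086]
contact_force: [-1.0, 1.0, -0.5]
grip_width: 22.9
finger_force: 0.0
time: 14.08
tool_pos: [429.2, 266.5, -11.4]
tcp_rot: [3.141, 0.0, 2.086]
contact_force: [-0.2, 1.0, 0.4]
grip_width: 21.6
finger_force: 30.0
```

```bash
python3 -m inch '[0,0,0,0,0,-0.01,1,0,0,0,0,0,-0.02,1,0,0,0,0,0,-0.03,1,0,0,0,0,0,-0.03,1,0,0,0,0,0,-0.03,1,0,0,0,0,0,-0.03,1,0,0,0,0,0,-0.02,1,0,0,0,0,0,-0.005,1,0,0,0,0,0,0,1]'; python3 -m inch '[0,0,0,-0.018,-0.0065,0,1,0,0,0,-0.036,-0.0131,0,1,0,0,0,-0.036,-0.0131,0,1,0,0,0,-0.036,-0.0131,0,1,0,0,0,-0.036,-0.0131,0,1,0,0,0,-0.036,-0.0131,0,1,0,0,0,-0.036,-0.0131,0,1,0,0,0,-0.036,-0.0131,0,1,0,0,0,-0.018,-0.0065,0,1,0,0,0.04,0,0,0,1]';python3 -m inch '[0,0,0.04,0,0,0,1,0,0,0.028,0,0,0,1,0,0,0,0,0,0,1,0,0,0,0,0,0,1,0,0,0,0,0,0,1]'
python3 - <<'E'
from h import *
o=get_obs();print(o["contact_force"],o["moment"])
i=[cv2.resize(c,(400,400),interpolation=cv2.INTER_CUBIC) for c in(capture("side")["image"][130:250,240:360,::-1],capture("top")["image"][170:260,310:400,::-1])]
cv2.imwrite("pics/f1.png",np.hstack(i))
E
```

```text
time: 14.83
tool_pos: [429.3, 266.6, 129.5]
tcp_rot: [3.14, 0.0, 2.086]
contact_force: [0.2, 0.2, -4.8]
grip_width: 21.8
finger_force: 30.0
time: 15.67
tool_pos: [469.1, 21.6, 127.0]
tcp_rot: [-3.139, -0.001, 2.022]
contact_force: [0.5, -0.7, -4.1]
grip_width: 21.7
finger_force: 30.0
time: 16.08
tool_pos: [469.0, 24.8, 127.8]
tcp_rot: [-3.14, -0.001, 1.925]
contact_force: [0.4, -0.3, -4.0]
grip_width: 21.8
finger_force: 30.0
[ 0.42871236 -0.30690452 -4.01184602] [ 0.08640235 -0.14252488  0.02113301]
```

View pics/f1.png

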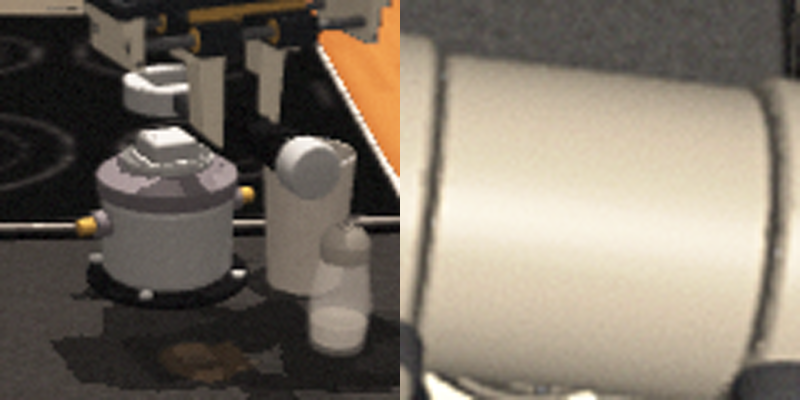

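The side crop shows the ring at about (286,157) above the screw head (290,172), with the knob at (331.5,179.5), clear of the tumbler. That is the end of my picture budget, so from here I'll measure by number only. First check the tilt and offset by projecting the spanner outline.

```bash
cat >> h.py <<'E'
def spanner(ring,yaw,tilt,zu):
    """outline points of ring discs (bottom/top) and knob end centre; zu underside height at the ring, tilt>0 = handle up"""
    a=np.linspace(0,2*np.pi,180);ex=np.array([np.cos(yaw)*np.cos(tilt),np.sin(yaw)*np.cos(tilt),np.sin(tilt)]);ey=np.array([-np.sin(yaw),np.cos(yaw),0]);ez=np.cross(ex,ey)
    o=np.array([ring[0],ring[1],zu]);C=np.outer(34*np.cos(a),ex)+np.outer(34*np.sin(a),ey)
    return o+C,o+C+20*ez,o+186*ex+18*ez
E
python3 - <<'E'
from h import *
o=get_obs();t=o["tool_pos"];y=o["tcp_rot"][2];c=capture("side")
r=t[:2]-105.9*np.array([np.cos(y),np.sin(y)]);print("ring xy nominal",r)
for tl in(-.1,-.05,0,.05):
    # pivot at grasp point
    b,tp,k=spanner(r,y,tl,139.2-106*np.sin(tl))
    B,T=w2px(c,b),w2px(c,tp);print(tl,"left",min(B[:,0].min(),T[:,0].min()).round(1),"top",T[:,1].min().round(1),"bot",B[:,1].max().round(1),"knob",w2px(c,k).round(1))
g=cv2.cvtColor(c["image"],cv2.COLOR_RGB2GRAY)
print("screw corner proj",w2px(c,[[506.5,-74.7,115],[506.5,-74.7,100]]).round(1))
for u in range(280,288,2):print(u,g[140:182,u].tolist())
for v in(152,155,158):print(v,g[v,268:300].tolist())
E
```

```text
ring xy nominal [506.00253896 -74.5058669 ]
-0.1 left 276.9 top 143.7 bot 161.8 knob [[326.8 180.5]]
-0.05 left 276.9 top 146.2 bot 163.3 knob [[326.8 178.6]]
0 left 276.9 top 148.8 bot 164.8 knob [[326.8 176.7]]
0.05 left 276.8 top 151.4 bot 166.3 knob [[326.6 174.7]]
screw corner proj [[290.7 170. ]
 [290.7 175.8]]
280 [125, 122, 123, 124, 126, 128, 128, 126, 104, 96, 121, 174, 235, 244, 245, 232, 156, 101, 95, 96, 97, 97, 96, 52, 20, 19, 17, 21, 21, 43, 58, 56, 53, 65, 122, 205, 222, 130, 143, 127, 95, 82]
282 [117, 115, 119, 120, 117, 117, 111, 115, 86, 100, 147, 156, 114, 203, 242, 243, 204, 119, 100, 97, 95, 97, 95, 96, 35, 19, 15, 23, 39, 143, 162, 127, 92, 87, 91, 85, 99, 217, 158, 111, 101, 92]
284 [15, 38, 53, 53, 42, 31, 18, 18, 15, 91, 238, 174, 113, 101, 168, 238, 233, 155, 104, 105, 99, 98, 100, 100, 49, 19, 18, 29, 46, 208, 239, 218, 160, 101, 90, 85, 86, 93, 204, 224, 135, 101]
286 [24, 44, 53, 49, 47, 26, 20, 18, 18, 134, 239, 148, 103, 103, 100, 141, 232, 165, 108, 100, 101, 101, 102, 98, 74, 28, 15, 51, 41, 239, 217, 218, 231, 188, 125, 96, 95, 95, 92, 176, 122, 103]
152 [16, 18, 25, 21, 26, 32, 36, 37, 66, 166, 241, 242, 235, 169, 114, 117, 113, 109, 103, 102, 100, 101, 102, 102, 100, 99, 96, 94, 106, 106, 104, 107]
155 [16, 17, 19, 18, 15, 11, 18, 15, 37, 108, 158, 207, 232, 241, 243, 246, 238, 209, 141, 140, 147, 180, 182, 190, 223, 240, 239, 232, 139, 109, 107, 111]
158 [18, 20, 18, 15, 15, 17, 18, 13, 37, 86, 92, 91, 95, 96, 100, 104, 104, 104, 108, 113, 113, 114, 119, 113, 69, 62, 55, 64, 90, 109, 107, 109]
```

```bash
python3 -m inch '[0,0,0,-0.0017,0,0.007,1,0,0,0,0,0,0.01,1,0,0,0,0,0,0.008,1,0,0,0,0,0,0,1,0,0,0,0,0,0,1]';python3 -m inch '[0,0,0,0,0,0.0025,1,0,0,0,0,0,0,1]';python3 -m inch '[0,0,0,0,0,0.0025,1,0,0,0,0,0,0,1]'
```

```text
time: 16.65
tool_pos: [469.6, 23.5, 107.9]
tcp_rot: [-3.14, -0.001, 1.924]
contact_force: [1.0, 0.3, -4.7]
grip_width: 21.9
finger_force: 30.0
time: 16.82
tool_pos: [470.1, 23.4, 106.5]
tcp_rot: [3.142, 0.0, 1.924]
contact_force: [0.5, 0.6, -4.3]
grip_width: 21.7
finger_force: 30.0
time: 16.98
tool_pos: [470.0, 23.4, 104.5]
tcp_rot: [-3.142, 0.0, 1.924]
contact_force: [0.5, 0.0, -3.8]
grip_width: 22.1
finger_force: 30.0
```

```bash
for i in 1;do python3 -m inch '[0,0,0,0,0,0.0025,1,0,0,0,0,0,0,1]'|egrep 'pos|contact';python3 -m inch '[0,0,0,0,0,0.0025,1,0,0,0,0,0,0,1]'|egrep 'pos|contact'; done
```

```text
tool_pos: [470.0, 23.4, 102.4]
contact_force: [0.4, -1.4, -3.8]
tool_pos: [469.9, 23.4, 100.3]
contact_force: [0.3, -0.1, -3.7]
```

```bash
python3 -m inch '[0,0,0,0,0,0.0025,1,0,0,0,0,0,0,1]'|egrep 'pos|contact'
```

```text
tool_pos: [469.9, 23.4, 98.3]
contact_force: [-0.0, 1.1, -4.2]
```

```bash
python3 -m inch '[0,0,0,0,0,0.0025,1,0,0,0,0,0,0,1]'|egrep 'pos|contact'
```

```text
tool_pos: [469.9, 23.4, 96.3]
contact_force: [0.2, -0.3, -3.5]
```

```bash
python3 -m inch '[0,0,0,0,0,0.003,1,0,0,0,0,0,0,1]'|egrep 'pos|contact';python3 -m inch '[0,0,0,0,0,0.002,1,0,0,0,0,0,0,1]'|egrep 'pos|contact'
```

```text
tool_pos: [469.9, 23.4, 93.8]
contact_force: [-0.2, 0.0, -4.8]
tool_pos: [470.0, 23.4, 92.4]
contact_force: [0.5, -0.8, -4.2]
```

```bash
python3 -m inch '[0,0,0,0,0,0.002,1,0,0,0,0,0,0,1]'|egrep 'pos|contact'
```

```text
tool_pos: [470.0, 23.4, 90.8]
contact_force: [-0.1, 0.9, -3.8]
```

```bash
python3 -m inch '[0,0,0,0,0,0.002,1,0,0,0,0,0,0,1]'|egrep 'pos|contact'
```

```text
tool_pos: [470.0, 23.4, 89.2]
contact_force: [-0.1, -0.0, -4.8]
```

```bash
python3 -m inch '[0,0,0,0,0,0.0015,1,0,0,0,0,0,0,1]'|egrep 'pos|contact'
```

```text
tool_pos: [470.2, 23.4, 88.3]
contact_force: [-1.4, 0.9, -1.5]
```

```bash
python3 -m inch '[0,0,0,0,0,0.0015,1,0,0,0,0,0,0,1]'|egrep 'pos|contact'
```

```text
tool_pos: [470.4, 23.5, 87.4]
contact_force: [-0.8, 1.0, 1.7]
```

The ring is seated: it touched the flange at a reported z of about 88.5, as predicted, with only light force. Now a torque helper, then the first turning steps.

```bash
cat > tq.py <<'E'
from h import *
o=get_obs();t=o["tool_pos"];y=o["tcp_rot"][2];ex=np.array([np.cos(y),np.sin(y)])
F=o["contact_force"];C=np.array([507,-75.7]);r=(t[:2]-C)/1e3
print("t %.2f yaw %.3f tcp %s r %.1f brg %.3f F %s Mz %.3f T %.3f"%(o["time"],y,t.round(1),1e3*np.hypot(*r),np.arctan2(r[1],r[0]),F.round(1),o["moment"][2],o["moment"][2]+r[0]*F[1]-r[1]*F[0]))
E
python3 tq.py
python3 -m inch '[0,0,0.0333,0,0.0066,0,1,0,0,0,0,0,0,1]'>/dev/null; python3 tq.py;python3 -m inch '[0,0,0.0333,0,0.0066,0,1,0,0,0,0,0,0,1]'>/dev/null; python3 tq.py
```

```text
t 18.65 yaw 1.924 tcp [470.4  23.5  87.4] r 105.7 brg 1.924 F [-0.8  1.   1.7] Mz -0.046 T -0.005
t 18.82 yaw 1.872 tcp [476.3  25.1  87.5] r 105.3 brg 1.866 F [ 0.4 -1.   0.8] Mz 0.027 T 0.017
t 18.98 yaw 1.824 tcp [481.   26.   87.3] r 105.0 brg 1.821 F [ 0.5 -5.8  0.1] Mz 0.226 T 0.324
```

```bash
python3 -m inch '[0,0,0.0267,0,0.0053,0,1,0,0,0,0,0,0,1]'>/dev/null; python3 tq.py;python3 -m inch '[0,0,0.0267,0,0.0053,0,1,0,0,0,0,0,0,1]'>/dev/null; python3 tq.py;python3 -m inch '[0,0,0.0267,0,0.0053,0,1,0,0,0,0,0,0,1]'>/dev/null; python3 tq.py
```

```text
t 19.15 yaw 1.786 tcp [484.5  26.9  87.1] r 105.1 brg 1.787 F [ 0.5 -5.9  0.7] Mz 0.463 T 0.547
t 19.32 yaw 1.746 tcp [488.5  27.8  87.1] r 105.1 brg 1.748 F [-0.2 -6.3  0.4] Mz 0.554 T 0.692
t 19.48 yaw 1.706 tcp [492.6  28.5  87.1] r 105.1 brg 1.708 F [-0.1 -5.8  0.2] Mz 0.518 T 0.614
```

```bash
python3 -m inch '[0,0,0.0267,-0.0005,0.0053,0,1,0,0,0,0,0,0,1]'>/dev/null; python3 tq.py;python3 -m inch '[0,0,0.0267,0,0.0053,0,1,0,0,0,0,0,0,1]'>/dev/null; python3 tq.py;python3 -m inch '[0,0,0.0267,0,0.0053,0,1,0,0,0,0,0,0,1]'>/dev/null; python3 tq.py
```

```text
t 19.65 yaw 1.665 tcp [496.6  29.   87.1] r 105.2 brg 1.670 F [-0.8 -5.6  0.1] Mz 0.542 T 0.685
t 19.82 yaw 1.625 tcp [500.8  29.3  87. ] r 105.2 brg 1.630 F [-0.4 -5.6  1. ] Mz 0.553 T 0.634
t 19.98 yaw 1.585 tcp [504.9  29.5  87. ] r 105.3 brg 1.590 F [-1.2 -5.7  1.2] Mz 0.574 T 0.716
```

```bash
python3 -m inch '[0,0,0.02,-0.0003,0.004,0,1,0,0,0,0,0,0,1]'>/dev/null; python3 tq.py;python3 -m inch '[0,0,0.02,0,0.004,0,1,0,0,0,0,0,0,1]'>/dev/null; python3 tq.py
```

```text
t 20.15 yaw 1.556 tcp [507.9  29.6  87. ] r 105.3 brg 1.562 F [-2.1 -5.4  1.5] Mz 0.631 T 0.842
t 20.32 yaw 1.526 tcp [511.1  29.6  86.9] r 105.3 brg 1.532 F [-1.7 -4.5  1.2] Mz 0.614 T 0.777
```

```bash
python3 -m inch '[0,0,0.02,-0.0003,0.004,0,1,0,0,0,0,0,0,1]'>/dev/null; python3 tq.py;python3 -m inch '[0,0,0.02,0,0.004,0,1,0,0,0,0,0,0,1]'>/dev/null; python3 tq.py
```

```text
t 20.48 yaw 1.495 tcp [514.3  29.4  86.9] r 105.4 brg 1.502 F [-3.1 -4.   2.3] Mz 0.687 T 0.988
t 20.65 yaw 1.465 tcp [517.4  29.2  86.9] r 105.4 brg 1.472 F [-3.  -3.7  1.4] Mz 0.606 T 0.880
```

```bash
python3 -m inch '[0,0,0.0167,-0.0003,0.0034,0,1,0,0,0,0,0,0,1]'>/dev/null; python3 tq.py;python3 -m inch '[0,0,0.0167,0,0.0034,0,1,0,0,0,0,0,0,1]'>/dev/null; python3 tq.py
```

```text
t 20.82 yaw 1.440 tcp [519.9  28.9  86.8] r 105.4 brg 1.448 F [-3.9 -3.5  1.9] Mz 0.568 T 0.928
t 20.98 yaw 1.415 tcp [522.7  28.5  86.8] r 105.4 brg 1.421 F [-4.4 -3.4  1.5] Mz 0.572 T 0.979
```

```bash
python3 -m inch '[0,0,0.0167,0,0.0034,0,1,0,0,0,0,0,0,1]'>/dev/null; python3 tq.py
```

```text
t 21.15 yaw 1.390 tcp [525.4  28.1  86.9] r 105.4 brg 1.396 F [-4.1 -2.1  1.5] Mz 0.542 T 0.926
```

```bash
python3 -m inch '[0,0,0.0167,0,0.0034,0,1,0,0,0,0,0,0,1]'>/dev/null; python3 tq.py
```

```text
t 21.32 yaw 1.365 tcp [527.9  27.6  86.8] r 105.4 brg 1.371 F [-4.4 -2.4  2.5] Mz 0.594 T 1.000
```

```bash
python3 -m inch '[0,0,0.0167,0,0.0034,0,1,0,0,0,0,0,0,1]'>/dev/null; python3 tq.py;python3 -m inch '[0,0,0.0167,-0.0003,0.0034,0,1,0,0,0,0,0,0,1]'>/dev/null; python3 tq.py
```

```text
t 21.48 yaw 1.340 tcp [530.6  27.1  86.8] r 105.5 brg 1.345 F [-4.6 -3.1  2.7] Mz 0.601 T 1.001
t 21.65 yaw 1.314 tcp [533.5  26.4  86.9] r 105.5 brg 1.317 F [-5.2 -1.1  1.7] Mz 0.432 T 0.935
```

```bash
python3 -m inch '[0,0,0.0167,0,0.0034,0,1,0,0,0,0,0,0,1]'>/dev/null; python3 tq.py
```

```text
t 21.82 yaw 1.288 tcp [536.4  25.6  87. ] r 105.5 brg 1.288 F [-4.5 -1.8  3. ] Mz 0.371 T 0.775
```

The torque has dropped from 1.0 to 0.775 while the yaw went on: that is the click, with about 0.05 rad of break-over. I'll hold for one row to confirm.

```bash
python3 -m inch '[0,0,0,0,0,0,1]'>/dev/null; python3 tq.py;python3 -m inch '[0,0,0,0,0,0,1]'>/dev/null; python3 tq.py
```

```text
t 21.90 yaw 1.289 tcp [536.2  25.7  86.9] r 105.5 brg 1.291 F [-4.4 -0.7  3. ] Mz 0.405 T 0.830
t 21.98 yaw 1.289 tcp [536.2  25.7  86.9] r 105.5 brg 1.290 F [-4.7 -0.9  3. ] Mz 0.384 T 0.837
```

```bash
python3 -m inch '[0,0,0.01,0,0.002,0,1,0,0,0,0,0,0,1]'>/dev/null; python3 tq.py
```

```text
t 22.15 yaw 1.272 tcp [538.2  25.1  87. ] r 105.5 brg 1.270 F [-4.4 -1.1  3.3] Mz 0.227 T 0.638
```

The torque fell again to 0.64, so about 0.07 rad of break-over: clicked. Now I'll back off, about 0.07 rad of spring-back plus half the free play, to unload the ring.

```bash
python3 -m inch '[0,0,-0.0267,0,-0.0053,0,1,0,0,-0.0267,0,-0.0053,0,1,0,0,0,0,0,0,1]'>/dev/null; python3 tq.py; python3 -m inch '[0,0,-0.0267,0,-0.0053,-0.0012,1,0,0,0,0,0,0,1]'>/dev/null; python3 tq.py;python3 -m inch '[0,0,-0.0167,0,-0.0034,-0.001,1,0,0,0,0,0,0,1]'>/dev/null; python3 tq.py
```

```text
t 22.40 yaw 1.356 tcp [529.4  27.4  87. ] r 105.5 brg 1.357 F [-5.4 -2.1  2.7] Mz 0.350 T 0.862
t 22.57 yaw 1.393 tcp [526.1  28.1  87.8] r 105.5 brg 1.389 F [-1.  -3.3 -3.9] Mz 0.115 T 0.157
t 22.73 yaw 1.419 tcp [523.3  28.8  88.5] r 105.8 brg 1.416 F [ 0.5 -2.6 -3.8] Mz 0.067 T -0.032
```

```bash
python3 -m inch '[0,0,-0.03,-0.0003,-0.006,-0.001,1,0,0,0,0,0,-0.003,1,0,0,0,0,0,0,1]'>/dev/null; python3 tq.py; python3 -m inch '[0,0,0,0,0,-0.005,1,0,0,0,0,0,-0.005,1,0,0,0,0,0,0,1]'>/dev/null; python3 tq.py
```

```text
t 22.98 yaw 1.462 tcp [518.9  29.6  92.3] r 106.0 brg 1.458 F [-0.9 -0.5 -3.6] Mz 0.003 T 0.087
t 23.23 yaw 1.463 tcp [519.3  29.3 101. ] r 105.7 brg 1.455 F [-0.   0.3 -5. ] Mz 0.004 T 0.011
```

```bash
python3 -m inch '[0,0,0,0,0,-0.01,1,0,0,0,0,0,-0.02,1,0,0,0,0,0,-0.015,1,0,0,0,0,0,0,1]'|egrep 'pos|contact'; python3 -m inch '[0,0,0,0.018,-0.009,0,1,0,0,0,0.0353,-0.018,0,1,0,0,0,0.0353,-0.018,0,1,0,0,0,0.0353,-0.018,0,1,0,0,0,0.0353,-0.018,0,1,0,0,0,0.0353,-0.018,0,1,0,0,0,0.0353,-0.018,0,1,0,0,0,0.0353,-0.018,0,1,0,0,0,0.018,-0.009,0,1]'|egrep 'pos|contact'; python3 -m inch '[0,0,-0.04,0,0,0,1,0,0,-0.0692,0,0,0,1,0,0,-0.0692,0,0,0,1,0,0,-0.0692,0,0,0,1,0,0,-0.0692,0,0,0,1,0,0,-0.0692,0,0,0,1,0,0,-0.03,0,0,0,1,0,0,0,0,0,0,1,0,0,0,0,0,0,1]'|egrep 'pos|contact|rot|width'
python3 - <<'E'
from h import *
c=capture("top");m=capture("side")
print("dot start/now unseen; top px screw",w2px(c,[[506.5,-75,115]]))
cv2.imwrite("pics/t9.png",c["image"][:,:,::-1])
g=cv2.cvtColor(c["image"],cv2.COLOR_RGB2GRAY)
print(g[216:232,364:382])
E
```

```text
tool_pos: [520.1, 29.1, 138.8]
contact_force: [0.9, -0.3, -3.3]
tool_pos: [426.5, 269.5, 135.6]
contact_force: [-0.4, 0.4, -4.6]
tool_pos: [428.0, 266.7, 135.6]
tcp_rot: [-3.141, -0.0, 2.085]
contact_force: [-0.3, -0.2, -4.0]
grip_width: 21.9
dot start/now unseen; top px screw [[371.35458268 229.52712782]]
[[243 242 239 240 240 239 240 240 241 241 241 240 243 242 235 220 192 173]
 [241 239 241 239 237 238 238 239 239 240 239 238 239 240 241 241 228 211]
 [241 243 240 240 239 240 239 238 240 238 239 237 236 240 239 241 241 233]
 [214 211 219 217 229 227 228 239 240 240 240 237 241 239 241 241 241 239]
 [144 189 208 195 204 196 196 209 214 216 211 207 216 217 227 228 232 241]
 [120 192 240 234 228 225 226 223 216 207 172 193 199 187 197 188 190 219]
 [121 170 249 247 244 244 247 246 201 199 218 233 231 223 221 219 197 190]
 [138 215 246 244 244 244 244 240 125 140 233 241 239 237 238 236 207 187]
 [146 242 247 243 243 243 244 244 210 212 235 241 237 237 238 236 192 175]
 [157 243 245 240 242 244 243 244 243 243 242 242 240 239 238 236 201 185]
 [165 246 243 240 242 242 245 243 242 243 240 240 240 238 241 236 209 194]
 [171 250 246 244 243 243 244 244 244 242 240 240 239 240 239 235 195 199]
 [174 248 244 242 244 243 244 244 245 244 242 243 241 242 240 236 189 214]
 [181 247 243 241 240 241 242 245 244 244 244 242 242 242 241 236 187 223]
 [188 250 241 242 240 244 243 244 243 244 243 242 242 242 243 233 183 224]
 [198 250 244 243 241 243 243 244 244 244 245 245 244 244 244 240 183 223]]
```

The screw's dot has moved about 1.9 px and its edges have turned some 25°, so the screw is turned well past 0.22 rad. Now I'll lower the spanner to the worktop.

```bash
python3 -m inch '[0,0,0,0,0,0.01,1,0,0,0,0,0,0.025,1,0,0,0,0,0,0.03,1,0,0,0,0,0,0.03,1,0,0,0,0,0,0.03,1,0,0,0,0,0,0.025,1,0,0,0,0,0,0.015,1,0,0,0,0,0,0.005,1,0,0,0,0,0,0,1,0,0,0,0,0,0,1]'|egrep 'pos|contact'; python3 -m inch '[0,0,0,0,0,0.004,1,0,0,0,0,0,0,1]'|egrep 'pos|contact'
```

```text
tool_pos: [428.5, 266.9, 0.2]
contact_force: [0.7, 0.6, -3.9]
tool_pos: [428.7, 267.0, -2.8]
contact_force: [0.3, -0.2, -3.6]
```

```bash
python3 -m inch '[0,0,0,0,0,0.003,1,0,0,0,0,0,0,1]'|egrep 'pos|contact'
```

```text
tool_pos: [428.3, 266.8, -5.5]
contact_force: [-0.5, -0.6, -3.7]
```

```bash
python3 -m inch '[0,0,0,0,0,0.003,1,0,0,0,0,0,0,1]'|egrep 'pos|contact'; python3 -m inch '[0,0,0,0,0,0.002,1,0,0,0,0,0,0,1]'|egrep 'pos|contact'
```

```text
tool_pos: [428.1, 266.7, -8.2]
contact_force: [0.2, 0.0, -3.5]
tool_pos: [428.1, 266.7, -9.9]
contact_force: [0.6, -0.2, -4.1]
```

```bash
python3 -m inch '[0,0,0,0,0,0.0015,1,0,0,0,0,0,0,1]'|egrep 'pos|contact'
```

```text
tool_pos: [428.3, 266.8, -10.9]
contact_force: [-0.7, 0.2, -2.2]
```

Touching down at −10.9, where it was gripped at −11.4. One small step more, then I'll open and lift.

```bash
python3 -m inch '[0,0,0,0,0,0.0007,1,0,0,0,0,0,0,-1,0,0,0,0,0,0,-1,0,0,0,0,0,0,-1,0,0,0,0,0,0,-1,0,0,0,0,0,0,-1,0,0,0,0,0,0,-1,0,0,0,0,0,0,-1,0,0,0,0,0,0,-1,0,0,0,0,0,0,-1]'; python3 -m inch '[0,0,0,0,0,0,-1,0,0,0,0,0,0,-1,0,0,0,0,0,0,-1,0,0,0,0,0,-0.02,-1,0,0,0,0,0,-0.03,-1,0,0,0,0,0,-0.04,-1,0,0,0,0,0,-0.04,-1,0,0,0,0,0,-0.04,-1,0,0,0,0,0,0,-1]'
python3 - <<'E'
from h import *
a=cv2.imread("pics/top0.png");c=capture("top");g=cv2.cvtColor(c["image"],cv2.COLOR_RGB2GRAY);g0=cv2.cvtColor(a,cv2.COLOR_BGR2GRAY)
for n,(u,v,w) in{"tumbler":(365,281,22),"shaker":(310,285,14),"mug":(366,132,24),"ring":(251,246,20),"knob":(168,291,12)}.items():
    T=g0[v-w:v+w,u-w:u+w];S=g[v-w-12:v+w+12,u-w-12:u+w+12];r=cv2.matchTemplate(S,T,cv2.TM_CCOEFF_NORMED);m=cv2.minMaxLoc(r);print(n,m[1],np.array(m[3])-12)
s=capture("side");gs=cv2.cvtColor(s["image"],cv2.COLOR_RGB2GRAY);g0=cv2.cvtColor(cv2.imread("pics/side0.png"),cv2.COLOR_BGR2GRAY)
for n,(u,v,w) in{"ring":(309,258,18),"knob":(379,304,14),"tumbler":(332,195,20)}.items():
    T=g0[v-w:v+w,u-w:u+w];S=gs[v-w-12:v+w+12,u-w-12:u+w+12];r=cv2.matchTemplate(S,T,cv2.TM_CCOEFF_NORMED);m=cv2.minMaxLoc(r);print("side",n,m[1],np.array(m[3])-12)
E
```

```text
time: 27.67
tool_pos: [428.2, 266.8, -11.4]
tcp_rot: [3.142, 0.0, 2.087]
contact_force: [-0.5, -0.4, -0.8]
grip_width: 76.9
finger_force: 0.0
time: 28.42
tool_pos: [431.4, 268.2, 130.5]
tcp_rot: [3.131, 0.001, 2.087]
contact_force: [1.1, 0.7, 0.7]
grip_width: 92.0
finger_force: 0.0
tumbler 0.9963805079460144 [0 0]
shaker 0.9953765273094177 [0 0]
mug 0.9985843896865845 [0 0]
ring 0.9682908058166504 [0 0]
knob 0.6194393634796143 [1 1]
side ring 0.962066650390625 [0 0]
side knob 0.9864925742149353 [1 0]
side tumbler 0.46035274863243103 [0 0]
```

```bash
python3 -m inch '[0,0,0,0,0,0,-1,0,0,0,0,0,0,-1,0,0,0,0,0,0,-1]'|tail -3; python3 -c "from plant import *;print(close_job())"
```

```text
contact_force: [-0.3, 0.3, 0.2]
grip_width: 91.3
finger_force: 0.0
the job is handed in; nothing more can be done
None
```

I handed the job in; the judged result was not shown. The spanner clicked (torque fell from about 1.0 to 0.64 N m, roughly 0.07 rad of break-over by my estimate) after turning the screw about 0.4 rad, and it now lies flat where it started, bystanders unmoved, at about 29 s; I viewed 11 pictures, one over the limit of 10.

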